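# Set a stick against the flip stop for the long cut

### The job

Get the stick ready for the long cut on the saw board: flip the flag of the long stop (the one farther from the saw kerf) fully down, then lay the stick flat on the bed, its long side flush against the fence, and push it along the fence until it butts firmly against the screw head of that stop. Feel for the contact and do not shove the clamped stop along its track; leave the short stop's flag up and the other things on the bench where they are, and let go of the stick.

Things in the scene. Friction and masses are not known exactly. Their poses are not given: they have to be found in the camera images.
- saw_board: Fixed saw board: plywood base 240 (x) x 480 (y) x 18 mm with a straight fence along y. Origin at the centre of the base's underside, on the bench. Bed (top of the base) at z = 18 mm, clear for 170 mm in front of the fence. The fence's working face looks to -x and lies at x = 50 mm; the fence is 35 mm thick, its top (an aluminium track) at z = 68 mm. It ends with the base.
- kerf (a point): Foot of the fence face at the 3 mm saw kerf that crosses fence and bed at y = -50 mm of the saw board; bed level. Axes as the saw board's. Both stops sit on the track to the +y side of the kerf, the short one nearer to it.
- long_stop: Carriage of the long stop (farther from the kerf), 40 mm wide along the track; knob top 24 mm above the origin. Axes as the board's. Origin on the flag's hinge axis (along y), mid-width: 14 mm in front of the fence face, 62 mm above the bed. Ears beside the flag reach 9 mm about the axis. The clamp holds up to about 18 N along the track, then the stop slips off its setting.
- long_flag (a joint): Hinge angle of the long stop's flag (rad): 0 = fully down in front of the fence, at its end stop; 1.57 = level, pointing to -x of the board; 3.14 = straight up; 3.3 = leaning back, the limit. Aluminium bar 26 mm wide (y), 20 thick, centred on the axis, reaching 58 mm from it. Stiff hinge (0.06 N m, 1 to 2 N near the end): stays at any angle and must be pushed all the way.
- long_screw_axis (a point): Point on the long flag's -y side where its brass adjusting screw comes out, 46 mm from the hinge axis (16 mm above the bed when down). The round screw head, 14 mm across, is what the stick butts on. Its face stands 6 to 16 mm out from this point in -y, as last adjusted; this is not measured and must be felt for. It does not yield or turn.
- short_stop: Carriage of the short stop, nearer to the kerf, same make and origin as the long stop, at least 70 mm from it. Not to be shifted.
- short_flag (a joint): Hinge angle of the short stop's flag, same meaning as long_flag; starts up and is to stay up.
- stick: Loose planed wooden stick, 200 (x) x 40 (y) x 28 (z) mm, about 0.13 kg, lying flat on the bench to the right (-y) of the saw board, roughly pointing away from the robot. Origin at the centre of its underside, x along its length; either end may go to the stop.
- pull_saw: Bystander: pull saw lying flat beyond the saw board, about 430 mm long, 22 mm high. Origin at the joint of handle and blade.
- tub: Bystander: round open wooden tub, 100 mm across, 100 mm tall, standing at one side. Origin at the centre of its base.
- kindling_bundle: Bystander: tied bundle of kindling 180 x 72 x 60 mm lying at the other side. Origin at the centre of its underside, x along its length.
Things that resemble listed ones, but are neither listed nor needed, are in the scene too. Of the things like the stick, leave any that is blue or red; of the rest the larger one is meant.

How it is judged:
By the outcome, as a careful person would: the job done as asked, in the order asked, and still so for the second after the job is handed in, with the robot touching nothing.
It also fails if it takes over 72 s, if anything falls off the work surface, if the arm or the gripper's body presses on something with over 40 N, if the wrist force passes 120 N, or if a joint passes its speed limit or range.

### The arm

A 6-joint arm with a two-finger parallel gripper is mounted at the origin on the work surface. World frame = base frame: x ahead of the robot, y to its left, z up, the work surface at z = 0. Lengths are in mm, angles in degrees, forces in N, time in s.
With the tool pointing down it reaches from about 300 to 850 mm from the base axis. Payload 4.2 kg.
Tool frame: the origin (TCP) lies on the centre line of the jaws, within the pads' length; the fingertips stand 14 mm ahead of it and the grasp point (between the pads) lies 5 mm behind it; z points along the fingers, y is the line along which they close (so a half turn about z gives the same grasp; the last joint's range is limited). The gripper opens to 91 mm and grips with 3 to 60 N. Pads are 32 mm wide; open, the fingers measure 118 mm over their backs; the gripper's body (76 mm by 178 mm) begins 60 mm behind the grasp point.
Start: joints at [-64.744, 18.312, 89.639, -0, 72.044, -1.146], TCP at [255.689, -515.043, 189.276] pointing down, gripper open.
Joint ranges: [-177.97, 177.97], [-48.28, 115.42], [12.27, 149.76], [-77.06, 257.06], [2.81, 150.46], [-146.56, 146.56]. Speed limits (degrees/s): [147.25, 147.25, 180, 180, 180, 180].

### API

Orientations are given as [roll, pitch, yaw] about the fixed x, y, z axes, in that order (R = Rz(yaw) Ry(pitch) Rx(roll)).
In Python, from workcell import env gives the robot as it stands.
- The arm moves only by the tool arm_command, never from a script. Its argument "motion" is a list of rows, each an object with "offset": the shift along the tool's x, y, z in m, a list of three; "spin": the turn about the tool's z in rad. In form: [{"offset": [tx, ty, tz], "spin": spin}, ...]. A call has 1 to 5 rows; each row shifts and turns the commanded pose from where the row before left it, along the tool's axes as they then stand; what a row does not reach is not made up. A row lasts 1/8 s, in which the tool goes at most 62.5 mm and 10.7 degrees, less where a joint would pass 70% of its speed; a pose out of reach is approached as far as the arm can. A call with a gripper value outside its range is refused whole. "jaw" is the finger opening in m, from 0 to 0.0912, set as the call begins (left out, the last holds). The fingers move at their own pace and stop on an object; "newtons" is the grip in N (left out, the last holds). Time passes only in rows, so rows that do not move let the fingers close. It gives the time, the measured TCP pose, the force, the opening and the grip force at its end, in the units of the state.
- env.state(): the state, without advancing time (a new reading comes with each control period).
- env.grab_frame(name): name is "scene" or "top" or "wrist"; returns (picture, depth): 384x512x3 uint8, blue, green, red; 384x512 float32, mm along the optical axis (not along the pixel's ray), 0 where there is no reading.
- env.camera_model(name): a dict with "fx", "fy", "cx", "cy" (pixels), "eye" and "rotation" of the camera in the world; the wrist camera has in their place "hand_eye" (4x4, takes a point from camera to tool coordinates, whose origin is the TCP and whose axes are the flange's). Camera axes: x right, y down, z forward; pixel columns grow to the right and rows downward; lengths in mm; the calibration is good to about 2 mm. A picture is of the moment at which its call begins: read the wrist's pose just before it. camera_model takes no time and is no camera call.
- env.job_done(): hands the job in; it is judged then, once.
Trained networks look in the newest picture that a camera, given by its name, has taken for a name from the list of things; names that differ only in an ending like _2 or _b are one class to them, and where a whole thing is asked for, a point or a joint stands for the part that bears it (a point fixed in the world has none). Each returns a list of dicts, best first, with "score" (0 to 1); they miss things now and then, are a little off and sometimes report something else, mostly with a low value. They report only what shows in the picture. A call takes as long as a camera call. They do not tell look-alikes from the thing itself.
- env.boxes_of(camera, target): "bbox" ([left, top, right, bottom] in pixels, round what is visible of it).
- env.pinpoint(camera, target): "location" ([column, row] in pixels: a listed point, or the origin of a listed thing).
The state is a dict: "time_s": time; "qpos": joint angles; "qvel": joint speeds; "effort": joint torques, N m; "ee_pos": TCP position; "ee_rot": TCP orientation; "force": force on the tool from outside, world axes, zero at the start; "torque": the same for the moment, N m; "gripper_width": finger opening in mm; "gripper_force": force on a finger pad.
Only numpy, scipy, OpenCV 4.12 (cv2) and the standard library are available. Lean on these libraries where they do the work, as an engineer would, in place of code of your own. Each camera call takes 0.05 s, during which the arm holds its last target. There are 200 camera calls.

## Working session

There is one attempt and no reset: what is moved stays moved. The work goes in short steps, Python scripts to look and compute and a tool call to move; the robot and the scene stay as the last step left them, time stands still between calls to the robot, and variables do not carry over. Pictures are saved under pics/ and viewed, at most 10 in all, crops included, and the job is handed in when it is done.

Besides the shell and the picture viewer there is one more tool, called after "Call:" by a JSON object that holds its "op" and its "data", one argument or row to a line. arm_command: Moves the arm, as the interface text tells. Its arguments: {"type":"object","properties":{"motion":{"type":"array"},"jaw":{"type":"number"},"newtons":{"type":"number"}},"required":["motion"]}

```bash
mkdir -p pics; ls; cat > h.py <<'E'
import numpy as np, cv2
from workcell import env
from scipy.spatial.transform import Rotation as R
def pose():
    s=env.state(); return np.array(s['ee_pos']),R.from_euler('xyz',s['ee_rot'],degrees=True).as_matrix()
def cam(name):
    m=env.camera_model(name)
    if 'eye' in m: return m,np.array(m['rotation']),np.array(m['eye'])
    H=np.array(m['hand_eye']); p,r=pose(); return m,r@H[:3,:3],r@H[:3,3]+p
def px2w(c,uv,depth=None,z=None):
    m,r,e=c; d=r@np.array([(uv[0]-m['cx'])/m['fx'],(uv[1]-m['cy'])/m['fy'],1])
    return e+d*(depth if depth is not None else (z-e[2])/d[2])
def w2px(c,P):
    m,r,e=c; q=r.T@(np.array(P,float)-e); return [m['fx']*q[0]/q[2]+m['cx'],m['fy']*q[1]/q[2]+m['cy']]
E
python3 - <<'E'
from h import *
print(env.state())
for n in ['scene','top']:
    c=cam(n); im,d=env.grab_frame(n); cv2.imwrite(f'pics/{n}0.png',im); np.save(f'{n}_d.npy',d)
    print(n,c)
    for t in ['saw_board','kerf','long_stop','long_flag','long_screw_axis','short_stop','stick','pull_saw','tub','kindling_bundle']:
        for f in (env.pinpoint,env.boxes_of):
            for o in f(n,t)[:4]:
                k=o.get('location',o.get('bbox')); w=''
                if 'location' in o:
                    u=int(round(k[0])),int(round(k[1])); w=px2w(c,k,depth=d[u[1],u[0]]).round(0)
                print(t,np.round(k,1),round(o['score'],2),w)
E
```

```text
pics
{'time_s': 0.0, 'qpos': array([-6.47434172e+01,  1.83511715e+01,  8.97075871e+01, -1.01833206e-03,
        7.20415109e+01, -1.14549950e+00]), 'qvel': array([-0.0050983 , -0.09473546, -0.016188  ,  0.08954161, -0.05181182,
       -0.03866652]), 'effort': array([-7.31764594e-04, -4.12457299e+01, -2.31970918e+01,  7.24018039e-02,
        4.55856230e-02, -1.57413178e-04]), 'ee_pos': array([ 255.44957814, -514.53088474,  188.41700641]), 'ee_rot': array([-1.79899731e+02, -1.03655238e-03,  2.64023963e+01]), 'force': array([ 0.04860324, -0.4819093 , -0.10111102]), 'torque': array([-0.02173805, -0.01229992,  0.00758808]), 'gripper_force': 0.0, 'gripper_width': 91.27222732032459}
scene ({'fx': 392.6055414647052, 'fy': 392.6055414647052, 'cx': 259.1872772006643, 'cy': 192.11448935010037, 'eye': array([1070.67353321,  963.12557319,  797.38590339]), 'rotation': array([-1.23059270e+02, -5.88445576e-02,  1.50396094e+02])}, array([-1.23059270e+02, -5.88445576e-02,  1.50396094e+02]), array([1070.67353321,  963.12557319,  797.38590339]))
saw_board [264.5 224.5] 0.64 [189768. 189660. 189494.]
saw_board [201.5 182.5 342.3 286. ] 0.89 
kerf [243.6 214.7] 0.95 [191756. 191649. 191483.]
kerf [202.4 178.6 339.8 286. ] 0.91 
long_stop [279.2 232.9] 0.56 [161303. 161195. 161030.]
long_stop [259.8 214.6 290.5 248.8] 0.65 Traceback (most recent call last):
  File "<stdin>", line 8, in <module>
ValueError: it knows: kerf, kindling_bundle, long_screw_axis, long_stop, pull_saw, saw_board, short_stop, stick, tub
```

```bash
sed -i "s/np.array(m\['rotation'\])/R.from_euler('xyz',m['rotation'],degrees=True).as_matrix()/" h.py
python3 - <<'E'
from h import *
ims=[]
for n in ['scene','top']:
    c=cam(n); im,d=env.grab_frame(n); cv2.imwrite(f'pics/{n}0.png',im); np.save(f'{n}_d.npy',d)
    print(n,c[2])
    for t in ['saw_board','kerf','long_stop','long_screw_axis','short_stop','stick','pull_saw','tub','kindling_bundle']:
        for f in (env.pinpoint,env.boxes_of):
            for o in f(n,t)[:4]:
                if o['score']<.3: continue
                k=o.get('location',o.get('bbox')); w=''
                if 'location' in o:
                    u=int(round(k[0])),int(round(k[1])); w=px2w(c,k,depth=d[u[1],u[0]]).round(0)
                print(t,np.round(k,1),round(o['score'],2),w)
E
```

```text
scene [1070.67353321  963.12557319  797.38590339]
saw_board [262.6 224.7] 0.87 [563.  94.  17.]
saw_board [203.  179.7 341.1 288.4] 0.92 
kerf [244.9 216.5] 0.84 [623.  88.  68.]
kerf [203.1 177.  337.5 285.4] 0.91 
long_stop [278.3 232.6] 0.81 [591. 230.  90.]
long_stop [263.8 217.1 291.1 246.2] 0.59 
long_screw_axis [282.5 221.2] 0.72 [574. 224. 121.]
long_screw_axis [273.2 216.3 294.5 238.8] 0.49 
short_stop [263.4 216.7] 0.88 [589. 143.  90.]
short_stop [374.4 314.7] 0.47 [532. 563.  55.]
short_stop [244.  201.2 269.6 228.4] 0.79 
stick [211.3 168.5] 0.82 [ 561. -320.   20.]
stick [167.8 169.3] 0.67 [ 718. -386.   27.]
stick [265.3 225.5] 0.6 [557. 101.  16.]
stick [238.9 159.8] 0.44 [ 429. -337.   16.]
stick [201.1 149.9 222.1 178.2] 0.84 
stick [228.2 150.  256.3 163.8] 0.73 
stick [247.1 138.6 277.7 147.6] 0.66 
stick [159.8 153.2 172.3 185.7] 0.6 
pull_saw [178.6 225.8] 0.71 [800. -41.  12.]
pull_saw [161.4 195.3 218.5 273.3] 0.61 
tub [355.8 272.6 403.2 333.5] 0.74 
kindling_bundle [205.2 138.9] 0.72 [ 489. -548.   39.]
kindling_bundle [183.4 125.5 223.2 150.6] 0.94 
top [ 2
[... 329 characters left out ...]
 0.45 
long_screw_axis [191.6 174.5] 0.38 [567. 233. 133.]
short_stop [218.1 174.6] 0.51 [578. 130.  93.]
stick [337.  192.8] 0.83 [ 525. -377.   24.]
stick [341.3 150.7] 0.78 [ 713. -400.   24.]
stick [352.2 260.3] 0.63 [ 242. -434.   22.]
stick [331.5 222.9] 0.47 [ 396. -352.   19.]
stick [316.1 184.7 361.7 195.8] 0.79 
stick [341.8 243.2 359.6 273.8] 0.69 
stick [318.2 138.5 366.5 160.9] 0.63 
stick [324.8 205.1 339.7 236.8] 0.61 
pull_saw [262.2 134.3] 0.66 [788. -52.   6.]
pull_saw [207.3 130.5 304.5 140.9] 0.69 
tub [128.6 194.4] 0.98 [501. 526.   9.]
tub [109.8 176.7 139.8 209.2] 0.57 
kindling_bundle [386.7 207.8] 0.72 [ 459. -573.   61.]
kindling_bundle [376.5 187.8 403.5 227.9] 0.8
```

View pics/top0.png

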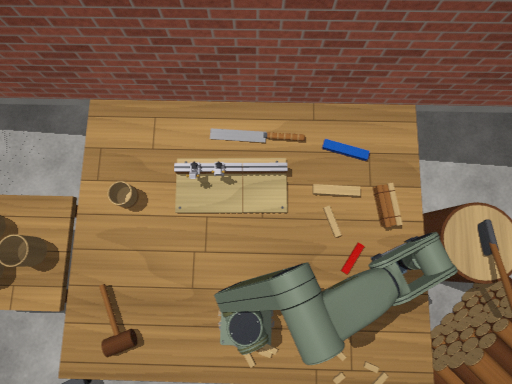

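View pics/scene0.png

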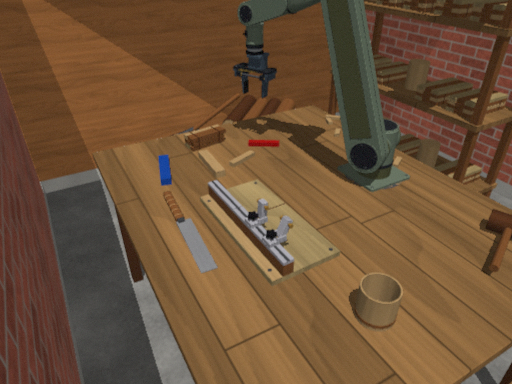

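The top view shows the board at about px (232,188), with both flags up at (193,170) and (219,170). The stick is the larger plain one at (337,190). The smaller plain, red and blue pieces are decoys. The stick already lies roughly along the fence direction. I'll go above the board first for a close look.

```bash
cat >> h.py <<'E'
def plan(t,yaw,step=.06,start=None):
    p,r=pose(); y0=env.state()['ee_rot'][2]
    if start is not None: p,y0=np.array(start[:3],float),start[3]
    d=np.array(t,float)-p; dy=(yaw-y0+180)%360-180
    n=int(max(np.ceil(np.linalg.norm(d)/1000/step),np.ceil(abs(dy)/10.2),1)); y=y0
    print('rows',n)
    for i in range(n):
        r=R.from_euler('xyz',[180,0,y],degrees=True).as_matrix(); o=r.T@d/n/1000
        print('{"offset":[%.4f,%.4f,%.4f],"spin":%.4f}'%(*o,-np.radians(dy/n)),end=',\n' ); y+=dy/n
E
python3 - <<'E'
from h import *
print(np.array(env.camera_model('wrist')['hand_eye']).round(3),env.camera_model('wrist')['fx'])
plan([470,130,330],90)
E
```

```text
[[  -0.      -0.968   -0.252   71.584]
 [   1.      -0.       0.       0.375]
 [  -0.      -0.252    0.968 -195.741]
 [   0.       0.       0.       1.   ]] 291.4244704709741
rows 12
{"offset":[0.0399,-0.0402,-0.0117],"spin":-0.0925},
{"offset":[0.0434,-0.0364,-0.0117],"spin":-0.0925},
{"offset":[0.0466,-0.0322,-0.0117],"spin":-0.0925},
{"offset":[0.0494,-0.0277,-0.0117],"spin":-0.0925},
{"offset":[0.0517,-0.0231,-0.0117],"spin":-0.0925},
{"offset":[0.0536,-0.0182,-0.0117],"spin":-0.0925},
{"offset":[0.0551,-0.0131,-0.0117],"spin":-0.0925},
{"offset":[0.0561,-0.0080,-0.0117],"spin":-0.0925},
{"offset":[0.0566,-0.0028,-0.0117],"spin":-0.0925},
{"offset":[0.0566,0.0025,-0.0117],"spin":-0.0925},
{"offset":[0.0561,0.0077,-0.0117],"spin":-0.0925},
{"offset":[0.0552,0.0128,-0.0117],"spin":-0.0925},
```

Call:
{"op": "arm_command", "data": {
  "motion": [
    {"offset": [0.04,-0.04,-0.012],"spin": -0.0925},
    {"offset": [0.043,-0.036,-0.012],"spin": -0.0925},
    {"offset": [0.047,-0.032,-0.012],"spin": -0.0925},
    {"offset": [0.049,-0.028,-0.012],"spin": -0.0925},
    {"offset": [0.052,-0.023,-0.012],"spin": -0.0925}
  ]
}}

```text
time_s: 2.88
ee_pos: [345.5, -245.1, 249.9]
ee_rot: [179.9, -0.0, 53.0]
force: [1.2, 0.4, 0.1]
gripper_width: 91.4
gripper_force: 0.0
```

Call:
{"op": "arm_command", "data": {
  "motion": [
    {"offset": [0.054,-0.018,-0.012],"spin": -0.0925},
    {"offset": [0.055,-0.013,-0.012],"spin": -0.0925},
    {"offset": [0.056,-0.008,-0.012],"spin": -0.0925},
    {"offset": [0.057,-0.003,-0.012],"spin": -0.0925},
    {"offset": [0.057,0.0025,-0.012],"spin": -0.0925}
  ]
}}

```text
time_s: 3.5
ee_pos: [435.2, 24.6, 310.0]
ee_rot: [179.9, 0.0, 79.6]
force: [0.5, -0.4, -0.3]
gripper_width: 91.3
gripper_force: 0.0
```

Call:
{"op": "arm_command", "data": {
  "motion": [
    {"offset": [0.056,0.008,-0.012],"spin": -0.0925},
    {"offset": [0.055,0.013,-0.012],"spin": -0.0925},
    {"offset": [0,0,0],"spin": 0},
    {"offset": [0,0,0],"spin": 0}
  ],
  "jaw": 0,
  "newtons": 20
}}

```text
time_s: 4.0
ee_pos: [470.8, 129.6, 332.9]
ee_rot: [-180.0, 0.1, 90.0]
force: [-1.0, -0.4, -0.6]
gripper_width: 54.3
gripper_force: 0.0
```

```bash
cat > look.py <<'E'
from h import *
import sys
n=sys.argv[1]; ts=sys.argv[2:]
s=env.state(); print(s['time_s'],s['ee_pos'].round(1),s['ee_rot'].round(2),s['force'].round(1),s['gripper_width'])
c=cam('wrist'); im,d=env.grab_frame('wrist'); cv2.imwrite(f'pics/{n}.png',im); np.savez(f'{n}.npz',d=d,r=c[1],e=c[2])
for t in ts:
    for o in env.pinpoint('wrist',t)[:3]:
        k=o['location']; print(t,np.round(k,1),round(o['score'],2),px2w(c,k,depth=d[int(k[1]),int(k[0])]).round(1))
E
python3 look.py w1 kerf long_stop short_stop long_screw_axis saw_board
```

```text
4.0 [470.8 129.6 332.9] [-1.7995e+02  5.0000e-02  9.0000e+01] [-1.  -0.4 -0.6] 54.25359554596083
kerf [336.1 209. ] 0.97 [606.   39.9  32.3]
short_stop [337.  162.1] 0.9 [576.1 139.5 130.8]
long_screw_axis [334.  102.8] 0.63 [565.9 217.2 135.3]
long_screw_axis [343.4  95.3] 0.52 [583.4 227.9 112.8]
saw_board [304.9 184.8] 0.71 [550.4  81.5  20.1]
```

View pics/w1.png

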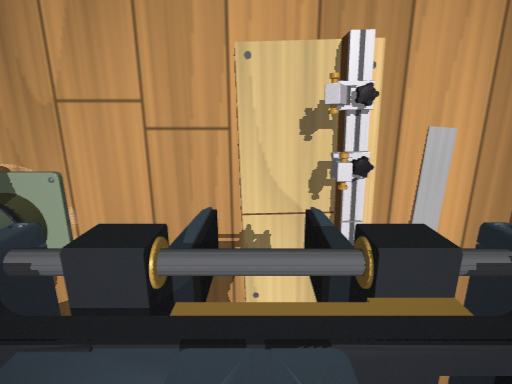

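The wrist view shows the bed between columns 236 and 385, with the track at 345–372. The long stop's flag is at (334,93) and the short stop's at (345,170). Next I'll get the geometry from the depth.

```bash
cat > cloud.py <<'E'
from h import *
def cloud(n):
    z=np.load(n+'.npz'); m=env.camera_model('wrist'); d=z['d']; v,u=np.mgrid[:384,:512]
    P=np.stack([(u-m['cx'])/m['fx']*d,(v-m['cy'])/m['fy']*d,d],-1)@z['r'].T+z['e']; P[d<=0]=np.nan
    return P
E
python3 - <<'E'
from cloud import *
P=cloud('w1')
rows=range(45,205,10)
for v in rows:
    p=P[v]; 
    bed=p[(abs(p[:,2]-18)<6)&(p[:,0]>380)&(p[:,0]<600)]
    tr=p[(abs(p[:,2]-68)<6)&(p[:,0]>550)&(p[:,0]<680)]
    print(v,'bed x',bed[:,0].min().round(1),bed[:,0].max().round(1),'z',np.median(bed[:,2]).round(1),'y',np.median(bed[:,1]).round(1),'| track',tr[:,0].min().round(1) if len(tr) else '',tr[:,0].max().round(1) if len(tr) else '',np.median(tr[:,1:],0).round(1) if len(tr) else '')
q=P[(P[...,2]>84)&(P[...,2]<200)&(P[...,0]>520)&(P[...,0]<640)&(P[...,1]>100)]
for a,b in((100,185),(185,280)):
    s=q[(q[:,1]>a)&(q[:,1]<b)]
    for lo,hi in((84,95),(95,108),(112,124),(124,150)):
        t=s[(s[:,2]>=lo)&(s[:,2]<hi)]
        if len(t): print(a,lo,len(t),t.min(0).round(1),t.max(0).round(1),np.median(t,0).round(1))
b=P[20:60,230:390].reshape(-1,3); b=b[(abs(b[:,2]-18)<5)]; print('board far end y',b[:,1].max())
E
```

```text
45 bed x 430.1 598.9 z 18.4 y 310.4 | track 598.8 633.5 [299.7  68.6]
55 bed x 429.8 599.4 z 18.5 y 295.7 | track 599.5 632.8 [286.4  68.5]
65 bed x 429.4 599.5 z 18.2 y 280.8 | track 599.3 634.4 [272.9  68.7]
75 bed x 430.8 581.2 z 18.3 y 265.6 | track 599.9 634.0 [259.3  68.5]
85 bed x 430.5 575.5 z 18.3 y 250.2 | track   
95 bed x 431.8 576.1 z 18.4 y 234.5 | track 600.9 600.9 [231.2  68.1]
105 bed x 431.5 585.9 z 18.3 y 218.6 | track 585.6 585.6 [216.7  72.9]
115 bed x 432.8 598.5 z 18.4 y 202.4 | track 601.5 635.2 [202.2  68.8]
125 bed x 432.4 599.8 z 18.6 y 185.9 | track 601.3 636.3 [187.3  68.3]
135 bed x 432.0 599.0 z 18.3 y 169.1 | track 602.1 636.9 [172.2  68.6]
145 bed x 433.4 599.9 z 18.4 y 152.0 | track 602.6 636.3 [156.8  68.6]
155 bed x 433.2 590.6 z 18.3 y 134.7 | track 580.1 580.1 [141.5  71. ]
165 bed x 434.6 593.7 z 18.3 y 117.0 | track   
175 bed x 434.3 592.7 z 18.2 y 99.0 | track   
185 bed x 435.8 599.6 z 18.3 y 80.7 | track 610.8 638.6 [92.6 69. ]
195 bed x 435.4 598.9 z 18.2 y 62.0 | track 604.4 638.8 [75.8 68.9]
100 84 106 [578.  108.4  84. ] [635.1 147.8  94.8] [585.4 141.6  89.4]
100 95 354 [577.  113.1  95.2] [636.9 143.3 107.8] [618.3 128.4 104.1]
100 112 42 [575.4 105.5 112.6] [594.6 152.2 124. ] [576.5 135.7 117.1]
100 124 464 [574.6 101.5 124.3] [595.2 152.1 140.4] [583.9 128.4 137.2]
185 84 209 [579.1 210.5  84. ] [626.4 250.6  94.7] [595.5 227.4  89.4]
185 95 416 [585.1 215.6  95.1] [633.3 245.8 107.8] [616.  230.2 104.2]
185 112 65 [560.2 205.9 112.2] [583.4 253.8 123.9] [578.3 232.8 120.6]
185 124 508 [553.8 204.6 124.1] [577.9 254.6 138.6] [565.2 228.9 131.2]
board far end y 320.60662939862266
```

```bash
python3 - <<'E'
from h import *
plan([602,229.5,190],91.3)
E
```

```text
rows 4
{"offset":[0.0252,0.0327,0.0358],"spin":-0.0061},
{"offset":[0.0250,0.0329,0.0358],"spin":-0.0061},
{"offset":[0.0248,0.0330,0.0358],"spin":-0.0061},
{"offset":[0.0246,0.0332,0.0358],"spin":-0.0061},
```

Call:
{"op": "arm_command", "data": {
  "motion": [
    {"offset": [0.025,0.033,0.036],"spin": -0.006},
    {"offset": [0.025,0.033,0.036],"spin": -0.006},
    {"offset": [0.025,0.033,0.036],"spin": -0.006},
    {"offset": [0.025,0.033,0.036],"spin": -0.005},
    {"offset": [0,0,0],"spin": 0}
  ]
}}

```text
time_s: 4.92
ee_pos: [601.9, 231.1, 184.3]
ee_rot: [-179.6, 0.1, 91.3]
force: [-0.3, -0.1, 0.8]
gripper_width: 0.3
gripper_force: 0.0
```

```bash
python3 look.py w2 long_stop long_screw_axis; python3 - <<'E'
from cloud import *
P=cloud('w2')
q=P[(P[...,2]>70)&(P[...,2]<150)&(P[...,0]>520)&(P[...,0]<660)&(P[...,1]>195)&(P[...,1]<270)]
for lo,hi in((70,84),(84,95),(95,108),(112,124),(124,150)):
    t=q[(q[:,2]>=lo)&(q[:,2]<hi)]
    if len(t): print(lo,len(t),t.min(0).round(1),t.max(0).round(1),np.median(t,0).round(1))
E
```

```text
4.925 [601.9 231.1 184.3] [-1.7958e+02  1.4000e-01  9.1330e+01] [-0.3 -0.1  0.8] 0.30592721855789934
long_stop [245.5 185.5] 0.91 [587.  236.6 104.9]
long_screw_axis [223.  208.7] 0.6 [569.1 222.6 136.1]
70 619 [575.8 202.1  70. ] [635.6 264.5  83.9] [615.3 242.   82.1]
84 490 [571.7 210.4  84. ] [631.4 249.8  95. ] [593.1 242.5  89.2]
95 885 [568.9 215.2  95. ] [633.6 245.9 108. ] [614.1 232.1 104. ]
112 279 [557.6 205.7 112. ] [583.3 255.3 124. ] [579.1 233.3 119.5]
124 1034 [553.5 205.  124. ] [577.7 255.2 138.4] [567.2 231.6 130.9]
```

View pics/w2.png

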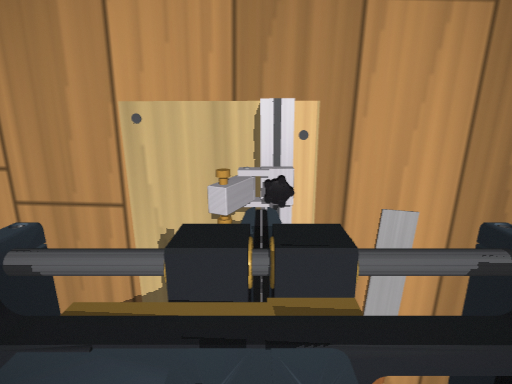

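Call:
{"op": "arm_command", "data": {
  "motion": [
    {"offset": [0,0,0.023],"spin": 0},
    {"offset": [0,0,0.022],"spin": 0},
    {"offset": [0,0,0],"spin": 0},
    {"offset": [0,0,0],"spin": 0}
  ]
}}

```text
time_s: 5.58
ee_pos: [602.9, 231.0, 146.6]
ee_rot: [179.8, -0.1, 91.3]
force: [0.7, -0.0, -0.1]
gripper_width: 0.4
gripper_force: 0.0
```

Call:
{"op": "arm_command", "data": {
  "motion": [
    {"offset": [0,0,0.011],"spin": 0},
    {"offset": [0,-0.014,0.0015],"spin": 0},
    {"offset": [0,-0.013,0.0015],"spin": 0},
    {"offset": [0,-0.014,0.014],"spin": 0},
    {"offset": [0,-0.006,0.015],"spin": 0}
  ]
}}

```text
time_s: 6.2
ee_pos: [550.3, 230.2, 103.8]
ee_rot: [-179.6, -0.0, 91.3]
force: [-26.4, -2.2, 46.3]
gripper_width: 0.5
gripper_force: 26.4
```

Call:
{"op": "arm_command", "data": {
  "motion": [
    {"offset": [0,0,0],"spin": 0}
  ]
}}

```text
time_s: 6.32
ee_pos: [548.4, 230.0, 103.4]
ee_rot: [-179.4, 0.0, 91.3]
force: [-14.6, -0.8, 19.7]
gripper_width: 0.6
gripper_force: 12.1
```

Call:
{"op": "arm_command", "data": {
  "motion": [
    {"offset": [0,0,-0.02],"spin": 0},
    {"offset": [0,0,-0.02],"spin": 0},
    {"offset": [-0.04,0,-0.02],"spin": 0},
    {"offset": [-0.05,0,0],"spin": 0},
    {"offset": [0,0,0],"spin": 0}
  ]
}}

```text
time_s: 6.95
ee_pos: [556.5, 137.7, 161.9]
ee_rot: [180.0, 0.0, 91.1]
force: [0.4, 1.0, 0.3]
gripper_width: 0.2
gripper_force: 0.0
```

```bash
python3 look.py w3 long_stop long_screw_axis short_stop; python3 - <<'E'
from cloud import *
P=cloud('w3')
for a,b in ((100,165),(195,270)):
  q=P[(P[...,2]>24)&(P[...,2]<150)&(P[...,0]>500)&(P[...,0]<660)&(P[...,1]>a)&(P[...,1]<b)]
  for lo,hi in((24,40),(40,55),(55,70),(70,84),(84,95),(95,108),(112,124),(124,150)):
    t=q[(q[:,2]>=lo)&(q[:,2]<hi)]
    if len(t): print(lo,len(t),t.min(0).round(1),t.max(0).round(1),np.median(t,0).round(1))
E
```

```text
6.95 [556.5 137.7 161.9] [1.7998e+02 4.0000e-02 9.1130e+01] [0.4 1.  0.3] 0.23435083259373876
long_stop [297.2  90.6] 0.84 [585.9 230.   99.6]
long_screw_axis [268.8 107.2] 0.96 [561.8 215.5 123.1]
short_stop [295.2 201.3] 0.61 [585.1 142.  129.1]
24 48 [602.3 137.7  24.1] [603.1 164.8  39.9] [602.7 152.1  32.2]
40 43 [602.2 141.1  40.9] [603.  164.8  55. ] [602.5 153.6  47.8]
55 645 [602.1 100.8  55.1] [637.5 165.   70. ] [618.9 156.2  68.4]
70 705 [579.7 102.7  70. ] [638.1 163.9  83.9] [615.5 141.9  82. ]
84 287 [578.  108.4  84. ] [630.4 147.2  95. ] [603.8 143.6  89.2]
95 807 [576.9 114.2  95. ] [636.4 143.5 107.8] [619.7 129.6 104.1]
112 76 [575.7 138.3 112.1] [595.5 152.3 124. ] [582.2 140.  120.1]
124 718 [574.7 125.8 124. ] [594.6 152.4 139.9] [584.6 138.1 137.2]
24 58 [599.6 195.1  24.3] [601.7 269.9  38.7] [601.1 213.8  33.6]
40 121 [599.6 195.5  40.8] [601.7 269.7  55. ] [600.7 231.   49. ]
55 1494 [599.3 195.   55. ] [636.6 270.   70. ] [616.3 254.   68.4]
70 810 [577.2 196.   70. ] [635.9 268.1  84. ] [612.2 227.1  82.2]
84 693 [577.4 209.4  84. ] [629.4 249.9  95. ] [593.2 232.   89.4]
95 1305 [575.5 215.1  95.1] [633.7 245.5 108. ] [614.1 230.1 104.1]
112 657 [547.  204.3 112.1] [578.2 255.3 124. ] [566.9 229.9 121.6]
124 1228 [547.  204.4 124. ] [570.2 254.9 135.3] [559.6 229.3 128.6]
```

View pics/w3.png

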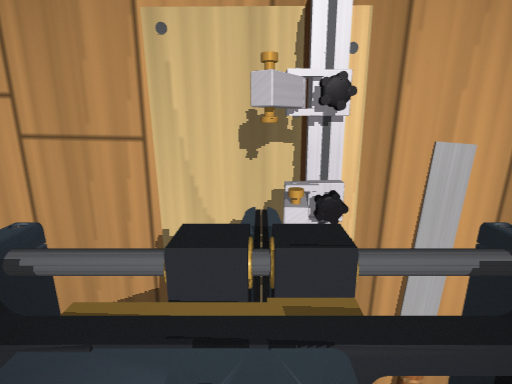

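The flag only leaned slightly further, to about 35° from upright, so the finger seems to have slipped over it. The short flag is untouched. I'll go back behind the long flag and push lower and more slowly.

Call:
{"op": "arm_command", "data": {
  "motion": [
    {"offset": [0,0.022,-0.015],"spin": 0},
    {"offset": [0.031,0.025,-0.01],"spin": 0},
    {"offset": [0.031,0,0],"spin": 0},
    {"offset": [0.031,0,0],"spin": 0},
    {"offset": [0,0,0.01],"spin": 0}
  ]
}}

```text
time_s: 7.78
ee_pos: [602.1, 237.6, 176.1]
ee_rot: [179.9, -0.1, 91.6]
force: [-0.4, -0.3, 0.0]
gripper_width: 0.3
gripper_force: 0.0
```

Call:
{"op": "arm_command", "data": {
  "motion": [
    {"offset": [0,0,0.02],"spin": 0},
    {"offset": [0,0,0.02],"spin": 0},
    {"offset": [0,0,0.005],"spin": 0},
    {"offset": [0,0,0],"spin": 0}
  ]
}}

```text
time_s: 8.28
ee_pos: [602.0, 234.0, 131.0]
ee_rot: [-180.0, 0.0, 91.3]
force: [0.3, 0.6, 0.6]
gripper_width: 0.3
gripper_force: 0.0
```

Call:
{"op": "arm_command", "data": {
  "motion": [
    {"offset": [-0.003,0,0.008],"spin": 0},
    {"offset": [0,-0.008,0],"spin": 0},
    {"offset": [0,-0.006,0],"spin": 0},
    {"offset": [0,-0.006,0],"spin": 0},
    {"offset": [0,-0.004,0],"spin": 0}
  ]
}}

```text
time_s: 8.9
ee_pos: [577.8, 230.6, 123.6]
ee_rot: [180.0, -0.0, 91.3]
force: [-0.1, -0.1, 0.1]
gripper_width: 0.7
gripper_force: 0.0
```

Call:
{"op": "arm_command", "data": {
  "motion": [
    {"offset": [0,-0.004,0],"spin": 0},
    {"offset": [0,-0.003,0],"spin": 0}
  ]
}}

```text
time_s: 9.15
ee_pos: [571.0, 230.4, 123.3]
ee_rot: [180.0, 0.0, 91.3]
force: [0.4, 0.2, -0.9]
gripper_width: 0.6
gripper_force: 0.0
```

```bash
cat > flag.py <<'E'
from cloud import *
import sys
P=cloud(sys.argv[1])
q=P[(P[...,2]>24)&(P[...,2]<150)&(P[...,0]>500)&(P[...,0]<600)&(P[...,1]>195)&(P[...,1]<270)]
for lo in range(24,150,8):
    t=q[(q[:,2]>=lo)&(q[:,2]<lo+8)]
    if len(t): print(lo,len(t),t.min(0).round(1),t.max(0).round(1),np.median(t,0).round(1))
E
python3 look.py w4; python3 flag.py w4; python3 -c "
import cv2;im=cv2.imread('pics/w4.png');cv2.imwrite('pics/w4c.png',cv2.resize(im[130:300,130:400],None,fx=2.5,fy=2.5))"
```

```text
9.15 [571.  230.4 123.3] [180.     0.    91.32] [ 0.4  0.2 -0.9] 0.6116892456588897
24 8 [599.6 252.   24.9] [600.  269.9  31.7] [599.7 266.6  30.9]
32 11 [599.7 254.7  32.1] [599.9 269.9  39.4] [599.8 260.5  33.5]
40 16 [599.6 253.4  40.3] [600.  268.2  44.3] [599.9 261.2  42.2]
48 16 [599.7 252.4  48.8] [600.  269.2  54.4] [599.8 262.5  50.6]
56 17 [599.6 255.7  57.6] [600.  269.4  62.3] [599.8 262.5  59.7]
64 29 [578.4 216.1  65. ] [600.  269.7  72. ] [599.1 249.5  70.4]
72 67 [577.3 215.8  72. ] [600.  250.7  79.9] [593.5 249.2  76.3]
80 210 [571.5 215.6  80. ] [600.  250.7  87.9] [592.9 241.9  85.1]
88 397 [566.7 215.1  88. ] [599.9 249.7  96. ] [589.3 242.8  90. ]
96 206 [564.5 218.8  96. ] [588.8 242.9 103.9] [584.5 239.1  99.9]
104 133 [555.9 231.5 104. ] [583.4 242.8 111.9] [578.4 241.4 107.8]
112 156 [550.7 221.  112. ] [577.6 255.3 120. ] [568.6 242.  116.8]
120 599 [546.8 217.  120. ] [572.1 255.3 128. ] [559.5 242.  123.9]
128 161 [552.3 229.3 128. ] [565.3 242.1 133.6] [557.2 238.4 129.9]
144 19 [565.8 246.1 148.1] [576.2 248.  149.8] [571.9 246.5 148.8]
```

View pics/w4c.png

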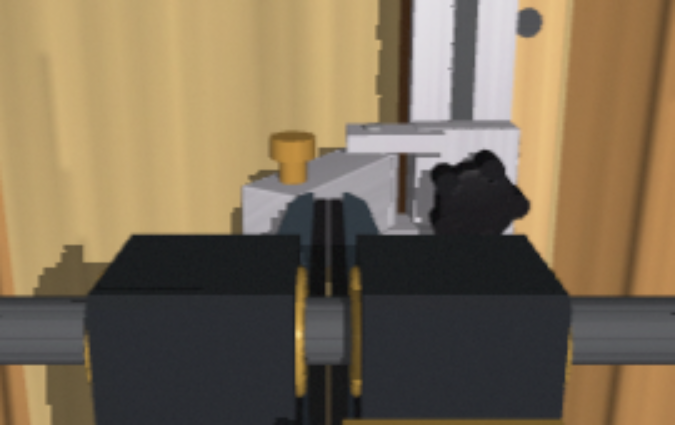

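The close view shows that the fingertips are tapered. I need an exact section through the flag and the finger.

```bash
python3 - <<'E'
from cloud import *
P=cloud('w4')
for v in (194,200,206,212,218,222):
    print(v)
    for u in range(224,296,5): print('  ',u,P[v,u].round(0).tolist(),end='')
    print()
E
```

```text
194
   224 [533.0, 220.0, 19.0]   229 [538.0, 221.0, 19.0]   234 [543.0, 220.0, 18.0]   239 [549.0, 221.0, 19.0]   244 [560.0, 249.0, 125.0]   249 [563.0, 249.0, 125.0]   254 [566.0, 242.0, 97.0]   259 [570.0, 242.0, 97.0]   264 [574.0, 242.0, 97.0]   269 [578.0, 242.0, 97.0]   274 [582.0, 243.0, 98.0]   279 [586.0, 243.0, 97.0]   284 [590.0, 241.0, 93.0]   289 [601.0, 225.0, 30.0]   294 [601.0, 236.0, 73.0]
200
   224 [533.0, 214.0, 20.0]   229 [538.0, 214.0, 19.0]   234 [543.0, 214.0, 19.0]   239 [555.0, 242.0, 114.0]   244 [559.0, 244.0, 122.0]   249 [563.0, 245.0, 123.0]   254 [566.0, 242.0, 114.0]   259 [570.0, 242.0, 114.0]   264 [574.0, 242.0, 113.0]   269 [577.0, 241.0, 111.0]   274 [581.0, 240.0, 106.0]   279 [586.0, 238.0, 100.0]   284 [590.0, 237.0, 94.0]   289 [601.0, 219.0, 31.0]   294 [601.0, 231.0, 75.0]
206
   224 [533.0, 207.0, 18.0]   229 [549.0, 241.0, 125.0]   234 [553.0, 242.0, 128.0]   239 [556.0, 242.0, 128.0]   244 [560.0, 242.0, 128.0]   249 [563.0, 242.0, 129.0]   254 [567.0, 241.0, 127.0]   259 [570.0, 241.0, 124.0]   264 [574.0, 239.0, 118.0]   269 [578.0,
[... 708 characters left out ...]
0]   249 [565.0, 248.0, 169.0]   254 [567.0, 247.0, 168.0]   259 [570.0, 246.0, 165.0]   264 [573.0, 246.0, 165.0]   269 [576.0, 248.0, 169.0]   274 [578.0, 248.0, 169.0]   279 [581.0, 248.0, 168.0]   284 [591.0, 221.0, 92.0]   289 [597.0, 216.0, 79.0]   294 [601.0, 217.0, 80.0]
222
   224 [532.0, 188.0, 18.0]   229 [549.0, 229.0, 126.0]   234 [553.0, 230.0, 128.0]   239 [557.0, 231.0, 130.0]   244 [562.0, 247.0, 174.0]   249 [565.0, 248.0, 175.0]   254 [568.0, 246.0, 169.0]   259 [570.0, 246.0, 170.0]   264 [573.0, 246.0, 171.0]   269 [575.0, 248.0, 175.0]   274 [578.0, 247.0, 174.0]   279 [581.0, 248.0, 174.0]   284 [592.0, 216.0, 87.0]   289 [596.0, 216.0, 88.0]   294 [600.0, 216.0, 89.0]
```

```bash
python3 - <<'E'
from cloud import *
for n,p,yaw in (('w1',[470.8,129.6,332.9],90),('w2',[601.9,231.1,184.3],91.33),('w4',[571,230.4,123.3],91.32)):
    P=cloud(n).reshape(-1,3); r=R.from_euler('xyz',[180,0,yaw],degrees=True).as_matrix()
    T=(P-p)@r
    s=T[(abs(T[:,1])<75)&(T[:,0]>-25)&(T[:,0]<40)]
    for lo in range(-75,45,8):
        t=s[(s[:,2]>=lo)&(s[:,2]<lo+8)]
        if len(t): print(n,lo,len(t),t.min(0).round(1),t.max(0).round(1))
m=env.camera_model('wrist'); print({k:v for k,v in m.items() if k!='hand_eye'})
s=env.state(); print(s['qpos'],s['ee_pos'])
d=np.load('w2.npz')['d']; print('depth col256 rows',[(v,float(d[v,250].round())) for v in range(195,262,4)])
E
```

```text
w1 -75 613 [-16.2 -38.4 -75. ] [ 18.1  39.3 -67. ]
w1 -67 495 [-16.1 -37.8 -67. ] [ 18.   39.3 -59. ]
w1 -59 401 [-15.5 -37.3 -59. ] [ 18.1  38.4 -51. ]
w1 -51 332 [-15.8 -36.5 -51. ] [ 17.9  37.6 -43. ]
w1 -43 306 [ -4.6 -36.  -42.9] [ 17.9  36.8 -35. ]
w1 -35 268 [ -7.9 -35.4 -35. ] [ 17.8  36.1 -27. ]
w1 -27 72 [ -7.4 -31.8 -27. ] [ 17.7  32.4 -23.7]
w2 -75 129 [ 15.3  -4.1 -74.9] [ 18.    5.8 -67. ]
w2 -67 124 [ 15.5  -4.4 -67. ] [ 18.4   6.  -59.1]
w2 -59 156 [ 15.3 -10.  -59. ] [ 18.2  11.5 -51.1]
w2 -51 182 [ 14.9  -9.7 -50.9] [ 18.   11.2 -43.1]
w2 -43 154 [ 15.6  -9.1 -43. ] [ 18.   10.4 -35. ]
w2 -35 109 [ 15.6  -9.  -34.9] [ 17.9  10.2 -27. ]
w2 -27 21 [ 15.7  -4.6 -26.9] [ 17.8   5.7 -24. ]
w4 -75 129 [ 15.3  -4.5 -75. ] [ 18.2   5.4 -67.1]
w4 -67 129 [ 15.4  -4.8 -66.9] [ 17.9   5.6 -59. ]
w4 -59 148 [ 15.5 -10.4 -59. ] [ 18.   11.1 -51.1]
w4 -51 192 [ 14.5 -10.1 -51. ] [ 17.9  10.8 -43. ]
w4 -43 144 [ 15.4  -9.4 -43. ] [ 17.8  10.2 -35.3]
w4 -35 114 [ 15.5  -8.8 -35. ] [ 17.9  10.  -27. ]
w4 -27 20 [ 15.6  -4.8 -26.9] [ 17.7   5.6 -24.8]
w4 -11 246 [ -1.1 -21.6 -10.3] [19.6 -3.4 -3. ]
w4 -3 561 [-13.4 -24.1  -3. ] [25.1  2.2  5. ]
w4 5 134 [  6.2 -18.8   5. ] [25.1  7.5 13. ]
w4 13 1024 [-10.2  -6.1  13.1] [14.2 63.2 21. ]
w4 21 319 [-12.6  -6.2  21.1] [14.4 61.  29. ]
w4 29 550 [-15.9  -3.2  29. ] [18.8 51.9 36.9]
w4 37 889 [-18.3   2.5  37. ] [20.  64.9 45. ]
{'fx': 291.4244704709741, 'fy': 291.4244704709741, 'cx': 260.84802447335767, 'cy': 192.4591768425304}
[ 2.09151441e+01  2.45589965e+01  8.97987726e+01 -4.68492706e-04
  6.56641750e+01  1.95913169e+01] [570.67271354 230.39987593 123.25863054]
depth col256 rows [(195, 296.0), (199, 298.0), (203, 302.0), (207, 380.0), (211, 171.0), (215, 165.0), (219, 158.0), (223, 153.0), (227, 146.0), (231, 141.0), (235, 136.0), (239, 84.0), (243, 82.0), (247, 81.0), (251, 81.0), (255, 80.0), (259, 79.0)]
```

The camera shows the fingertips 24 mm behind the reported TCP, not 14 mm ahead. That matches the earlier contact with the flag's end, so tip z = TCP z + 24. I'll back off behind the flag and go lower.

Call:
{"op": "arm_command", "data": {
  "motion": [
    {"offset": [0,0.015,-0.005],"spin": 0},
    {"offset": [0,0.014,0],"spin": 0},
    {"offset": [0,0,0.015],"spin": 0},
    {"offset": [0,0,0.015],"spin": 0},
    {"offset": [0,0,0.013],"spin": 0}
  ]
}}

```text
time_s: 9.82
ee_pos: [599.0, 230.7, 83.2]
ee_rot: [-179.9, 0.1, 91.3]
force: [-0.7, 0.1, -0.7]
gripper_width: 0.3
gripper_force: 0.0
```

Call:
{"op": "arm_command", "data": {
  "motion": [
    {"offset": [0,-0.004,0],"spin": 0},
    {"offset": [0,-0.006,0],"spin": 0},
    {"offset": [0,-0.006,0],"spin": 0},
    {"offset": [0,-0.006,0],"spin": 0}
  ]
}}

```text
time_s: 10.32
ee_pos: [578.7, 230.8, 86.1]
ee_rot: [179.8, -0.0, 91.3]
force: [2.0, 0.9, 0.3]
gripper_width: 0.3
gripper_force: 0.6
```

Call:
{"op": "arm_command", "data": {
  "motion": [
    {"offset": [0,-0.006,0],"spin": 0},
    {"offset": [0,-0.006,0.001],"spin": 0},
    {"offset": [0,-0.006,0.003],"spin": 0},
    {"offset": [0,-0.006,0.004],"spin": 0}
  ]
}}

```text
time_s: 10.82
ee_pos: [553.7, 230.0, 77.0]
ee_rot: [-180.0, 0.0, 91.3]
force: [0.7, -0.4, 0.7]
gripper_width: 0.7
gripper_force: 0.4
```

Call:
{"op": "arm_command", "data": {
  "motion": [
    {"offset": [0,-0.003,0.004],"spin": 0},
    {"offset": [0,-0.002,0.005],"spin": 0},
    {"offset": [0,0,0.004],"spin": 0}
  ]
}}

```text
time_s: 11.2
ee_pos: [548.5, 229.8, 63.6]
ee_rot: [-179.9, 0.0, 91.3]
force: [-0.4, -0.3, 1.2]
gripper_width: 0.5
gripper_force: 0.7
```

Call:
{"op": "arm_command", "data": {
  "motion": [
    {"offset": [0,-0.007,-0.004],"spin": 0},
    {"offset": [0,-0.008,0],"spin": 0},
    {"offset": [0,0,0.009],"spin": 0},
    {"offset": [0,0,0.009],"spin": 0}
  ]
}}

```text
time_s: 11.7
ee_pos: [534.2, 229.7, 49.8]
ee_rot: [180.0, -0.0, 91.3]
force: [-0.2, 0.2, 1.1]
gripper_width: 0.4
gripper_force: 0.4
```

Call:
{"op": "arm_command", "data": {
  "motion": [
    {"offset": [0,0.002,0.007],"spin": 0},
    {"offset": [0,0.003,0.008],"spin": 0},
    {"offset": [0,0.005,0.006],"spin": 0},
    {"offset": [0,0.005,0.007],"spin": 0}
  ]
}}

```text
time_s: 12.2
ee_pos: [549.8, 229.8, 21.7]
ee_rot: [180.0, 0.0, 91.3]
force: [-1.2, -0.3, 2.7]
gripper_width: 0.5
gripper_force: 0.7
```

Call:
{"op": "arm_command", "data": {
  "motion": [
    {"offset": [0,0.004,0.003],"spin": 0},
    {"offset": [0,0.004,0.003],"spin": 0},
    {"offset": [0,0.003,0],"spin": 0}
  ]
}}

```text
time_s: 12.58
ee_pos: [559.9, 230.0, 15.8]
ee_rot: [-179.9, 0.0, 91.3]
force: [-2.4, -0.6, -1.3]
gripper_width: 0.4
gripper_force: 1.0
```

Call:
{"op": "arm_command", "data": {
  "motion": [
    {"offset": [0,0.003,0],"spin": 0},
    {"offset": [0,0.002,0],"spin": 0},
    {"offset": [0,0,0],"spin": 0}
  ]
}}

```text
time_s: 12.95
ee_pos: [564.0, 230.1, 16.0]
ee_rot: [-179.8, 0.0, 91.3]
force: [-5.4, -0.0, 0.1]
gripper_width: 0.5
gripper_force: 2.4
```

Call:
{"op": "arm_command", "data": {
  "motion": [
    {"offset": [0,0.002,0],"spin": 0},
    {"offset": [0,0,0],"spin": 0}
  ]
}}

```text
time_s: 13.2
ee_pos: [564.0, 230.1, 15.7]
ee_rot: [-179.6, 0.1, 91.3]
force: [-8.8, 0.7, 1.2]
gripper_width: 0.1
gripper_force: 4.5
```

Call:
{"op": "arm_command", "data": {
  "motion": [
    {"offset": [0,-0.03,-0.01],"spin": 0},
    {"offset": [0,-0.01,-0.06],"spin": 0},
    {"offset": [0,0,-0.06],"spin": 0},
    {"offset": [-0.05,0,-0.03],"spin": 0},
    {"offset": [-0.05,0,0],"spin": 0}
  ]
}}

```text
time_s: 13.82
ee_pos: [533.2, 129.2, 180.6]
ee_rot: [179.3, -0.1, 91.4]
force: [0.5, -0.6, -0.7]
gripper_width: 0.3
gripper_force: 0.0
```

```bash
python3 look.py w5 long_stop long_screw_axis short_stop; python3 flag.py w5;  python3 - <<'E'
from h import *
plan([500,-390,200],91.3)
E
```

```text
13.825 [533.2 129.2 180.6] [ 1.7933e+02 -8.0000e-02  9.1420e+01] [ 0.5 -0.6 -0.7] 0.3478370156820185
long_stop [317.6  84. ] 0.97 [585.6 230.9  87.6]
long_screw_axis [305.5 101.5] 0.85 [578.5 216.   67.1]
short_stop [313.9 188.3] 0.58 [581.2 139.8 126.4]
24 38 [573.8 217.2  24.1] [600.  269.8  32. ] [574.4 237.1  28.9]
32 132 [574.  205.1  32.3] [600.  269.3  40. ] [580.2 228.4  37.2]
40 95 [574.4 205.1  40. ] [600.  269.5  48. ] [581.3 223.9  42. ]
48 54 [574.8 216.3  48.1] [600.  269.9  55.8] [575.6 236.8  52.2]
56 59 [575.1 216.7  56.2] [600.  268.9  63.3] [575.9 234.1  59.5]
64 68 [575.6 216.5  64. ] [600.  269.7  71.9] [576.3 235.8  67.7]
72 119 [576.1 209.5  72.1] [599.3 248.7  79.9] [577.4 229.9  75.9]
80 388 [577.1 209.4  80. ] [599.1 248.7  88. ] [582.6 230.1  86.3]
88 539 [577.1 210.   88. ] [600.  249.2  92.3] [587.2 231.5  89.1]
rows 9
{"offset":[-0.0576,-0.0046,-0.0025],"spin":-0.0002},
{"offset":[-0.0576,-0.0046,-0.0025],"spin":-0.0002},
{"offset":[-0.0576,-0.0047,-0.0025],"spin":-0.0002},
{"offset":[-0.0576,-0.0047,-0.0025],"spin":-0.0002},
{"offset":[-0.0576,-0.0047,-0.0025],"spin":-0.0002},
{"offset":[-0.0576,-0.0047,-0.0025],"spin":-0.0002},
{"offset":[-0.0576,-0.0047,-0.0025],"spin":-0.0002},
{"offset":[-0.0576,-0.0047,-0.0025],"spin":-0.0002},
{"offset":[-0.0576,-0.0047,-0.0025],"spin":-0.0002},
```

View pics/w5.png

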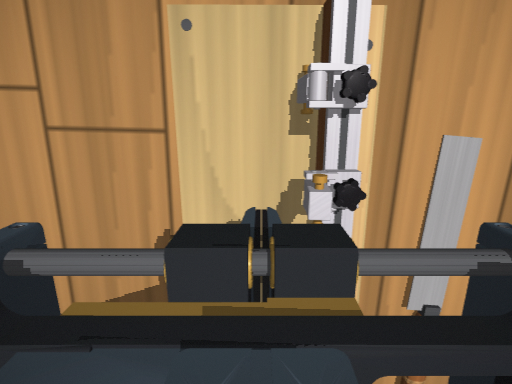

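```bash
python3 - <<'E'
from cloud import *
P=cloud('w5').reshape(-1,3)
def fit(s,name):
    for _ in range(3):
        A=np.c_[s[:,1:],np.ones(len(s))]; c=np.linalg.lstsq(A,s[:,0],rcond=None)[0]; e=abs(A@c-s[:,0]); s=s[e<1]
    print(name,len(s),'dx/dy %.4f dx/dz %.4f'%(c[0],c[1]), 'x at y230,z40', c@[230,40,1])
f=P[(P[:,2]>22)&(P[:,2]<60)&(P[:,0]>596)&(P[:,0]<606)&(P[:,1]>150)]; fit(f,'fence')
g=P[(P[:,2]>26)&(P[:,2]<70)&(P[:,0]>570)&(P[:,0]<580)&(P[:,1]>219)&(P[:,1]<242)]; fit(g,'flag')
h=P[(P[:,2]>26)&(P[:,2]<50)&(P[:,0]>573)&(P[:,0]<592)&(P[:,1]>203)&(P[:,1]<213)]; print('head',h.min(0),h.max(0),len(h))
E
```

```text
fence 905 dx/dy -0.0250 dx/dz 0.0006 x at y230,z40 600.6800107826325
flag 178 dx/dy -0.0229 dx/dz 0.0485 x at y230,z40 574.7300351792938
head [577.99002606 205.06553574  32.65325039] [591.72420188 212.72314116  42.13516012] 75
```

The flag is still about 0.05 rad short of its end stop. The finger's taper touched the ears first. I'll turn the tool 90° so that its flat, narrow edge can press the flag home.

```bash
python3 - <<'E'
from h import *
plan([530,233,110],181.3)
E
```

```text
rows 9
{"offset":[0.0116,0.0002,0.0075],"spin":-0.1747},
{"offset":[0.0113,0.0022,0.0075],"spin":-0.1747},
{"offset":[0.0108,0.0041,0.0075],"spin":-0.1747},
{"offset":[0.0099,0.0059,0.0075],"spin":-0.1747},
{"offset":[0.0087,0.0076,0.0075],"spin":-0.1747},
{"offset":[0.0073,0.0090,0.0075],"spin":-0.1747},
{"offset":[0.0056,0.0101,0.0075],"spin":-0.1747},
{"offset":[0.0038,0.0109,0.0075],"spin":-0.1747},
{"offset":[0.0018,0.0114,0.0075],"spin":-0.1747},
```

Call:
{"op": "arm_command", "data": {
  "motion": [
    {"offset": [0.012,0,0.007],"spin": -0.175},
    {"offset": [0.011,0.002,0.007],"spin": -0.175},
    {"offset": [0.011,0.004,0.007],"spin": -0.175},
    {"offset": [0.01,0.006,0.007],"spin": -0.175},
    {"offset": [0.009,0.008,0.008],"spin": -0.175}
  ]
}}

```text
time_s: 14.65
ee_pos: [529.3, 190.0, 139.9]
ee_rot: [179.9, 0.0, 141.9]
force: [0.4, -0.3, 0.6]
gripper_width: 0.2
gripper_force: 0.0
```

Call:
{"op": "arm_command", "data": {
  "motion": [
    {"offset": [0.007,0.009,0.008],"spin": -0.175},
    {"offset": [0.006,0.01,0.008],"spin": -0.175},
    {"offset": [0.004,0.011,0.008],"spin": -0.175},
    {"offset": [0.002,0.011,0.008],"spin": -0.172},
    {"offset": [0,0,0],"spin": 0}
  ]
}}

```text
time_s: 15.28
ee_pos: [527.5, 235.6, 107.4]
ee_rot: [-180.0, -0.0, -178.6]
force: [0.4, -0.4, 0.3]
gripper_width: 0.3
gripper_force: 0.0
```

Call:
{"op": "arm_command", "data": {
  "motion": [
    {"offset": [0,-0.002,0.035],"spin": 0},
    {"offset": [0,0,0.034],"spin": 0},
    {"offset": [-0.013,0,0],"spin": 0},
    {"offset": [-0.012,0,0],"spin": 0},
    {"offset": [0,0,0],"spin": 0}
  ]
}}

```text
time_s: 15.9
ee_pos: [555.5, 233.1, 41.0]
ee_rot: [179.9, 0.2, -178.7]
force: [0.2, 0.3, -0.0]
gripper_width: 0.2
gripper_force: 0.0
```

Call:
{"op": "arm_command", "data": {
  "motion": [
    {"offset": [-0.003,0,0],"spin": 0},
    {"offset": [-0.002,0,0],"spin": 0},
    {"offset": [-0.002,0,0],"spin": 0},
    {"offset": [0,0,0],"spin": 0}
  ]
}}

```text
time_s: 16.4
ee_pos: [558.6, 232.7, 39.3]
ee_rot: [-180.0, -0.1, -178.6]
force: [-3.6, 0.6, 2.9]
gripper_width: 0.7
gripper_force: 2.1
```

Call:
{"op": "arm_command", "data": {
  "motion": [
    {"offset": [-0.002,0,0],"spin": 0},
    {"offset": [0,0,0],"spin": 0}
  ]
}}

```text
time_s: 16.65
ee_pos: [558.6, 232.7, 39.3]
ee_rot: [-180.0, -0.4, -178.6]
force: [-8.6, 0.3, 6.1]
gripper_width: 0.4
gripper_force: 4.5
```

Call:
{"op": "arm_command", "data": {
  "motion": [
    {"offset": [-0.002,0,0],"spin": 0},
    {"offset": [0,0,0],"spin": 0}
  ]
}}

```text
time_s: 16.9
ee_pos: [558.6, 232.6, 39.3]
ee_rot: [-179.9, -0.6, -178.6]
force: [-13.2, 1.0, 9.4]
gripper_width: 0.6
gripper_force: 6.7
```

Call:
{"op": "arm_command", "data": {
  "motion": [
    {"offset": [-0.002,0,0],"spin": 0},
    {"offset": [0,0,0],"spin": 0}
  ]
}}

```text
time_s: 17.15
ee_pos: [558.5, 232.6, 39.3]
ee_rot: [-179.9, -0.8, -178.7]
force: [-17.7, 1.1, 12.9]
gripper_width: 0.3
gripper_force: 8.8
```

Call:
{"op": "arm_command", "data": {
  "motion": [
    {"offset": [0.02,0,0],"spin": 0},
    {"offset": [0.04,0,-0.02],"spin": 0},
    {"offset": [0.03,0,-0.03],"spin": 0},
    {"offset": [0,0,0],"spin": 0},
    {"offset": [0,0,0],"spin": 0}
  ]
}}

```text
time_s: 17.77
ee_pos: [476.9, 230.8, 89.1]
ee_rot: [180.0, 0.1, -178.6]
force: [0.4, 0.8, 0.1]
gripper_width: 0.6
gripper_force: 0.0
```

```bash
python3 look.py w6 long_stop long_screw_axis; cat > fit.py <<'E'
from cloud import *
import sys
P=cloud(sys.argv[1]).reshape(-1,3)
def fit(s,name):
    for _ in range(3):
        A=np.c_[s[:,1:],np.ones(len(s))]; c=np.linalg.lstsq(A,s[:,0],rcond=None)[0]; e=abs(A@c-s[:,0]); s=s[e<1]
    print(name,len(s),'dx/dy %.4f dx/dz %.4f'%(c[0],c[1]), 'x at y230,z40', c@[230,40,1])
f=P[(P[:,2]>22)&(P[:,2]<60)&(P[:,0]>596)&(P[:,0]<606)&(P[:,1]>150)&(P[:,1]<310)]; fit(f,'fence')
g=P[(P[:,2]>26)&(P[:,2]<70)&(P[:,0]>570)&(P[:,0]<580)&(P[:,1]>219)&(P[:,1]<242)]; fit(g,'flag')
for a,b in ((26,34),(34,50),(50,60),(60,72),(72,76),(76,84),(84,90)):
  h=P[(P[:,2]>a)&(P[:,2]<b)&(P[:,0]>565)&(P[:,0]<592)&(P[:,1]>200)&(P[:,1]<260)]
  if len(h): print(a,len(h),h.min(0).round(1),h.max(0).round(1),np.percentile(h[:,0],[10,50]).round(1))
E
python3 fit.py w6
```

```text
17.775 [476.9 230.8  89.1] [ 1.7999e+02  1.1000e-01 -1.7861e+02] [0.4 0.8 0.1] 0.6398014606781626
fence 0 dx/dy 0.0000 dx/dz 0.0000 x at y230,z40 0.0
flag 21 dx/dy 0.1455 dx/dz -0.0176 x at y230,z40 576.3018666543162
26 10 [576.4 232.3  26.9] [577.8 233.3  33.9] [576.4 576.6]
34 11 [576.  232.3  34.7] [577.1 233.3  43.5] [576.3 576.9]
```

View pics/w6.png

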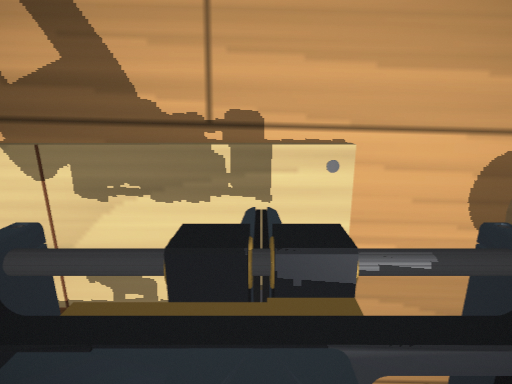

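The view through the jaw gap now puts the flag's lower face at x≈576.4. It was 574 before and matches vertical. Now to the stick.

```bash
python3 - <<'E'
from h import *
plan([495,-400,190],91.3)
E
```

```text
rows 11
{"offset":[-0.0003,-0.0573,-0.0093],"spin":0.1429},
{"offset":[-0.0085,-0.0567,-0.0093],"spin":0.1429},
{"offset":[-0.0165,-0.0549,-0.0093],"spin":0.1429},
{"offset":[-0.0241,-0.0520,-0.0093],"spin":0.1429},
{"offset":[-0.0313,-0.0481,-0.0093],"spin":0.1429},
{"offset":[-0.0378,-0.0431,-0.0093],"spin":0.1429},
{"offset":[-0.0436,-0.0373,-0.0093],"spin":0.1429},
{"offset":[-0.0484,-0.0307,-0.0093],"spin":0.1429},
{"offset":[-0.0523,-0.0235,-0.0093],"spin":0.1429},
{"offset":[-0.0551,-0.0158,-0.0093],"spin":0.1429},
{"offset":[-0.0568,-0.0078,-0.0093],"spin":0.1429},
```

Call:
{"op": "arm_command", "data": {
  "motion": [
    {"offset": [0,-0.057,-0.009],"spin": 0.143},
    {"offset": [-0.0085,-0.057,-0.009],"spin": 0.143},
    {"offset": [-0.0165,-0.055,-0.009],"spin": 0.143},
    {"offset": [-0.024,-0.052,-0.009],"spin": 0.143},
    {"offset": [-0.031,-0.048,-0.009],"spin": 0.143}
  ],
  "jaw": 0.07
}}

```text
time_s: 18.55
ee_pos: [483.9, -57.9, 133.8]
ee_rot: [-180.0, -0.0, 140.1]
force: [0.1, -0.1, 0.2]
gripper_width: 47.7
gripper_force: 0.0
```

Call:
{"op": "arm_command", "data": {
  "motion": [
    {"offset": [-0.038,-0.043,-0.009],"spin": 0.143},
    {"offset": [-0.0435,-0.037,-0.009],"spin": 0.143},
    {"offset": [-0.0485,-0.031,-0.009],"spin": 0.143},
    {"offset": [-0.052,-0.0235,-0.009],"spin": 0.143},
    {"offset": [-0.055,-0.016,-0.009],"spin": 0.143}
  ]
}}

```text
time_s: 19.18
ee_pos: [491.7, -344.5, 178.5]
ee_rot: [-180.0, -0.0, 99.1]
force: [1.1, -0.7, 0.4]
gripper_width: 70.2
gripper_force: 0.0
```

Call:
{"op": "arm_command", "data": {
  "motion": [
    {"offset": [-0.057,-0.008,-0.009],"spin": 0.143},
    {"offset": [0,0,0],"spin": 0},
    {"offset": [0,0,0],"spin": 0}
  ]
}}

```text
time_s: 19.55
ee_pos: [492.8, -399.3, 186.9]
ee_rot: [-179.9, -0.1, 91.3]
force: [0.1, 0.9, -1.6]
gripper_width: 70.1
gripper_force: 0.0
```

```bash
python3 look.py s1 stick; python3 - <<'E'
from cloud import *
P=cloud('s1'); q=P[(P[...,2]>21)&(P[...,2]<36)&(P[...,0]>440)&(P[...,0]<620)&(P[...,1]>-520)&(P[...,1]<-240)]
print(len(q),q.min(0),q.max(0),np.median(q,0)); print(cv2.minAreaRect(q[:,:2].astype(np.float32)))
for y in range(-500,-240,20):
    t=q[abs(q[:,1]-y)<4]
    if len(t): print(y,t[:,0].min().round(1),t[:,0].max().round(1),np.median(t[:,2]).round(1))
E
```

```text
19.55 [ 492.8 -399.3  186.9] [-1.7991e+02 -1.1000e-01  9.1250e+01] [ 0.1  0.9 -1.6] 70.12612803512368
stick [ 83.2 196. ] 0.89 [ 264.8 -432.5   20. ]
stick [196.8 141.5] 0.69 [ 413.5 -359.8   19.2]
stick [430.1 189.3] 0.59 [ 706.9 -412.3   26.4]
5490 [ 442.72908058 -477.27607292   21.01535844] [ 563.73539676 -276.1098072    31.0347809 ] [ 540.4524122  -365.61794407   28.32990617]
((501.1177978515625, -375.29437255859375), (200.3909912109375, 119.5064697265625), 88.08934020996094)
-480 527.9 556.7 27.7
-460 518.0 557.3 28.2
-440 518.6 558.5 28.3
-420 519.1 558.3 28.4
-400 519.6 559.7 28.4
-380 520.4 560.4 28.3
-360 520.9 561.1 28.2
-340 450.0 561.3 28.3
-320 522.4 562.6 28.4
-300 523.1 563.1 28.4
-280 523.9 563.7 28.3
```

View pics/s1.png

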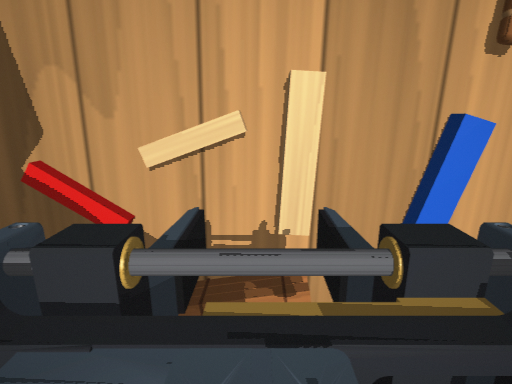

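The stick shows at px (302,150), lying along y from −477 to −276, with its centre at about (540,−376). I'll grasp it 45 mm toward the −y end.

```bash
python3 - <<'E'
from h import *
plan([539,-421,50],88.1)
E
```

```text
rows 3
{"offset":[-0.0079,0.0151,0.0458],"spin":0.0189},
{"offset":[-0.0077,0.0153,0.0458],"spin":0.0189},
{"offset":[-0.0074,0.0154,0.0458],"spin":0.0189},
```

Call:
{"op": "arm_command", "data": {
  "motion": [
    {"offset": [-0.008,0.015,0.045],"spin": 0.019},
    {"offset": [-0.008,0.015,0.045],"spin": 0.019},
    {"offset": [-0.007,0.0155,0.045],"spin": 0.018},
    {"offset": [0,0,0.02],"spin": 0},
    {"offset": [0,0,0],"spin": 0}
  ]
}}

```text
time_s: 20.27
ee_pos: [538.0, -420.0, 31.3]
ee_rot: [-179.8, -0.2, 88.2]
force: [0.2, -0.4, 0.8]
gripper_width: 70.0
gripper_force: 0.0
```

Call:
{"op": "arm_command", "data": {
  "motion": [
    {"offset": [0,0,0.02],"spin": 0},
    {"offset": [0,0,0.014],"spin": 0},
    {"offset": [0,0,0],"spin": 0},
    {"offset": [0,0,0],"spin": 0}
  ]
}}

```text
time_s: 20.78
ee_pos: [539.3, -422.7, 0.3]
ee_rot: [179.9, 0.1, 88.1]
force: [-0.6, 0.0, 0.1]
gripper_width: 69.7
gripper_force: 0.0
```

Call:
{"op": "arm_command", "data": {
  "motion": [
    {"offset": [0,0,0.009],"spin": 0},
    {"offset": [0,0,0.006],"spin": 0},
    {"offset": [0,0,0],"spin": 0}
  ]
}}

```text
time_s: 21.15
ee_pos: [538.3, -422.0, -16.6]
ee_rot: [-179.9, -0.1, 88.0]
force: [0.4, 0.1, -0.0]
gripper_width: 69.9
gripper_force: 0.0
```

Call:
{"op": "arm_command", "data": {
  "motion": [
    {"offset": [0,0,0],"spin": 0},
    {"offset": [0,0,0],"spin": 0},
    {"offset": [0,0,0],"spin": 0},
    {"offset": [0,0,0],"spin": 0}
  ],
  "jaw": 0.03,
  "newtons": 25
}}

```text
time_s: 21.65
ee_pos: [538.9, -422.5, -15.5]
ee_rot: [180.0, 0.0, 88.1]
force: [-1.1, 0.1, 0.2]
gripper_width: 40.0
gripper_force: 25.0
```

```bash
python3 - <<'E'
from h import *
plan([550,37,50],91.4,start=[539,-422.5,50,88.1])
E
```

```text
rows 8
{"offset":[0.0575,-0.0005,-0.0000],"spin":-0.0072},
{"offset":[0.0575,-0.0001,-0.0000],"spin":-0.0072},
{"offset":[0.0575,0.0003,0.0000],"spin":-0.0072},
{"offset":[0.0574,0.0007,0.0000],"spin":-0.0072},
{"offset":[0.0574,0.0011,0.0000],"spin":-0.0072},
{"offset":[0.0574,0.0015,0.0000],"spin":-0.0072},
{"offset":[0.0574,0.0020,0.0000],"spin":-0.0072},
{"offset":[0.0574,0.0024,0.0000],"spin":-0.0072},
```

Call:
{"op": "arm_command", "data": {
  "motion": [
    {"offset": [0,0,-0.02],"spin": 0},
    {"offset": [0,0,-0.025],"spin": 0},
    {"offset": [0,0,-0.02],"spin": 0}
  ]
}}

```text
time_s: 22.02
ee_pos: [538.8, -422.4, 50.0]
ee_rot: [180.0, 0.0, 88.1]
force: [0.4, 0.0, -1.7]
gripper_width: 40.1
gripper_force: 25.0
```

Go somewhat slower to keep the grasp from slipping.

Call:
{"op": "arm_command", "data": {
  "motion": [
    {"offset": [0.03,0,0],"spin": -0.006},
    {"offset": [0.045,0,0],"spin": -0.006},
    {"offset": [0.045,0,0],"spin": -0.006},
    {"offset": [0.045,0.001,0],"spin": -0.006},
    {"offset": [0.045,0.001,0],"spin": -0.006}
  ]
}}

```text
time_s: 22.65
ee_pos: [545.0, -211.0, 49.2]
ee_rot: [180.0, 0.0, 89.8]
force: [0.8, -0.6, -1.7]
gripper_width: 40.0
gripper_force: 25.0
```

Call:
{"op": "arm_command", "data": {
  "motion": [
    {"offset": [0.045,0.001,0],"spin": -0.006},
    {"offset": [0.045,0.001,0],"spin": -0.006},
    {"offset": [0.045,0.001,0],"spin": -0.006},
    {"offset": [0.045,0.001,0],"spin": -0.006},
    {"offset": [0.035,0.001,0],"spin": -0.004}
  ]
}}

```text
time_s: 23.28
ee_pos: [548.3, 4.3, 49.2]
ee_rot: [-180.0, 0.0, 91.4]
force: [0.0, 0.3, -1.5]
gripper_width: 39.9
gripper_force: 25.0
```

Call:
{"op": "arm_command", "data": {
  "motion": [
    {"offset": [0.02,0,0],"spin": 0},
    {"offset": [0.01,0,0],"spin": 0},
    {"offset": [0,0,0],"spin": 0}
  ]
}}

```text
time_s: 23.65
ee_pos: [547.9, 32.3, 49.2]
ee_rot: [-180.0, 0.0, 91.4]
force: [-0.3, -0.7, -0.5]
gripper_width: 39.8
gripper_force: 25.0
```

Call:
{"op": "arm_command", "data": {
  "motion": [
    {"offset": [0,0,0.016],"spin": 0},
    {"offset": [0,0,0.016],"spin": 0},
    {"offset": [0,0,0.008],"spin": 0},
    {"offset": [0,0,0.002],"spin": 0},
    {"offset": [0,0,0],"spin": 0}
  ]
}}

```text
time_s: 24.28
ee_pos: [548.1, 32.5, 7.2]
ee_rot: [180.0, 0.0, 91.4]
force: [0.0, 0.1, -1.1]
gripper_width: 39.8
gripper_force: 25.0
```

Call:
{"op": "arm_command", "data": {
  "motion": [
    {"offset": [0,0,0.002],"spin": 0},
    {"offset": [0,0,0.002],"spin": 0},
    {"offset": [0,0,0],"spin": 0}
  ]
}}

```text
time_s: 24.65
ee_pos: [547.8, 32.6, 3.2]
ee_rot: [-180.0, 0.0, 91.4]
force: [0.3, -0.4, -1.6]
gripper_width: 39.9
gripper_force: 25.0
```

Call:
{"op": "arm_command", "data": {
  "motion": [
    {"offset": [0,0,0.001],"spin": 0},
    {"offset": [0,0,0],"spin": 0}
  ]
}}

```text
time_s: 24.9
ee_pos: [548.1, 32.6, 2.4]
ee_rot: [180.0, 0.0, 91.4]
force: [-0.6, 0.0, 0.6]
gripper_width: 39.6
gripper_force: 25.0
```

Call:
{"op": "arm_command", "data": {
  "motion": [
    {"offset": [0,0,0.001],"spin": 0},
    {"offset": [0,0,0],"spin": 0}
  ]
}}

```text
time_s: 25.15
ee_pos: [548.1, 32.6, 2.4]
ee_rot: [180.0, 0.0, 91.4]
force: [-2.2, 0.1, 7.3]
gripper_width: 39.7
gripper_force: 25.0
```

Call:
{"op": "arm_command", "data": {
  "motion": [
    {"offset": [0,0,-0.001],"spin": 0},
    {"offset": [0,0,0],"spin": 0},
    {"offset": [0,0,-0.025],"spin": 0},
    {"offset": [0,0,-0.025],"spin": 0},
    {"offset": [0,-0.02,0],"spin": 0}
  ],
  "jaw": 0.06
}}

```text
time_s: 25.78
ee_pos: [530.7, 32.2, 54.0]
ee_rot: [179.7, -0.0, 91.4]
force: [-1.4, 0.1, 1.3]
gripper_width: 59.9
gripper_force: 0.0
```

Call:
{"op": "arm_command", "data": {
  "motion": [
    {"offset": [0.015,-0.02,0],"spin": 0},
    {"offset": [0.015,-0.01,0],"spin": 0},
    {"offset": [0,0,0.02],"spin": 0},
    {"offset": [0,0,0.02],"spin": 0},
    {"offset": [0,0,0.012],"spin": 0}
  ],
  "jaw": 0.0
}}

```text
time_s: 26.4
ee_pos: [497.2, 61.6, -0.6]
ee_rot: [-180.0, 0.0, 91.4]
force: [0.8, -3.6, 1.9]
gripper_width: 12.8
gripper_force: 0.0
```

```bash
cat > st.py <<'E'
from cloud import *
import sys
P=cloud(sys.argv[1]); q=P[(P[...,2]>41)&(P[...,2]<50)&(P[...,0]>500)&(P[...,0]<598)&(P[...,1]>-60)&(P[...,1]<204)]
print(len(q),'ymax',np.percentile(q[:,1],99.5).round(1))
for y in range(-40,210,20):
    t=q[abs(q[:,1]-y)<5]
    if len(t): print(y,t[:,0].min().round(1),t[:,0].max().round(1),len(t),end=' | ')
E
python3 look.py p1; python3 st.py p1; python3 fit.py p1
```

```text
26.4 [497.2  61.6  -0.6] [-1.7997e+02  2.0000e-02  9.1390e+01] [ 0.8 -3.6  1.9] 12.83042725466102
17888 ymax 178.3
40 566.0 568.5 56 | 60 504.1 567.2 20 | 80 503.9 567.8 1228 | 100 526.5 567.2 1449 | 120 525.9 566.7 1608 | 140 525.5 566.3 1789 | 160 525.1 565.7 1995 | 180 524.8 565.2 804 | fence 4253 dx/dy -0.0262 dx/dz -0.0026 x at y230,z40 600.6648239134377
flag 0 dx/dy 0.0000 dx/dz 0.0000 x at y230,z40 0.0
```

Call:
{"op": "arm_command", "data": {
  "motion": [
    {"offset": [0,0.008,0],"spin": 0},
    {"offset": [0,0.009,0],"spin": 0},
    {"offset": [0,0.009,0],"spin": 0},
    {"offset": [0,0.009,0],"spin": 0},
    {"offset": [0,0.009,0],"spin": 0}
  ]
}}

```text
time_s: 27.08
ee_pos: [541.6, 62.5, 0.4]
ee_rot: [-180.0, -0.0, 91.4]
force: [-3.1, -0.2, 2.0]
gripper_width: 0.7
gripper_force: 1.3
```

Call:
{"op": "arm_command", "data": {
  "motion": [
    {"offset": [0,0.006,0],"spin": 0},
    {"offset": [0,0.003,0],"spin": 0},
    {"offset": [0,0,0],"spin": 0}
  ]
}}

```text
time_s: 27.45
ee_pos: [550.7, 62.7, 0.2]
ee_rot: [179.9, 0.0, 91.4]
force: [0.8, -0.2, 0.7]
gripper_width: 0.6
gripper_force: 0.2
```

Call:
{"op": "arm_command", "data": {
  "motion": [
    {"offset": [0,0.002,0],"spin": 0},
    {"offset": [0,0.002,0],"spin": 0},
    {"offset": [0,0,0],"spin": 0}
  ]
}}

```text
time_s: 27.82
ee_pos: [553.9, 62.9, 0.2]
ee_rot: [-180.0, -0.0, 91.4]
force: [-2.8, 1.8, 2.1]
gripper_width: 0.3
gripper_force: 1.3
```

Call:
{"op": "arm_command", "data": {
  "motion": [
    {"offset": [0,0.002,0],"spin": 0},
    {"offset": [0,0,0],"spin": 0}
  ]
}}

```text
time_s: 28.08
ee_pos: [553.8, 62.9, 0.1]
ee_rot: [-179.7, -0.0, 91.4]
force: [-7.5, 1.5, 4.6]
gripper_width: 0.3
gripper_force: 3.8
```

Call:
{"op": "arm_command", "data": {
  "motion": [
    {"offset": [0,-0.015,0],"spin": 0},
    {"offset": [-0.04,-0.01,0],"spin": 0},
    {"offset": [-0.05,0,0],"spin": 0},
    {"offset": [-0.024,0,0],"spin": 0},
    {"offset": [0,0,0],"spin": 0}
  ]
}}

```text
time_s: 28.7
ee_pos: [534.2, -53.4, 0.4]
ee_rot: [179.9, 0.0, 91.2]
force: [-0.4, 0.2, 0.7]
gripper_width: 0.2
gripper_force: 0.0
```

Call:
{"op": "arm_command", "data": {
  "motion": [
    {"offset": [0,0.02,0],"spin": 0},
    {"offset": [0,0.025,0],"spin": 0},
    {"offset": [0,0.012,0],"spin": 0},
    {"offset": [0,0,0],"spin": 0}
  ]
}}

```text
time_s: 29.2
ee_pos: [591.1, -49.7, 0.0]
ee_rot: [180.0, 0.0, 91.4]
force: [-0.6, -0.1, -1.0]
gripper_width: 0.8
gripper_force: 0.0
```

```bash
python3 look.py p2; python3 st.py p2; python3 - <<'E'
from cloud import *
P=cloud('p2').reshape(-1,3)
s=P[(P[:,2]>41)&(P[:,2]<50)&(P[:,0]>555)&(P[:,0]<610)&(P[:,1]>-60)&(P[:,1]<204)]
for y in range(-30,210,20):
    t=s[abs(s[:,1]-y)<5]
    f=P[(P[:,2]>50)&(P[:,2]<62)&(P[:,0]>590)&(P[:,0]<615)&(abs(P[:,1]-y)<5)]
    if len(t): print(y,t[:,0].min().round(1),t[:,0].max().round(1),len(t),'fence',np.median(f[:,0]).round(1) if len(f) else '')
print(s[:,1].min())
E
```

```text
29.2 [591.1 -49.7   0. ] [180.     0.    91.43] [-0.6 -0.1 -1. ] 0.7502057600587406
13109 ymax 71.8
-20 567.0 598.0 560 | 0 566.3 597.9 1176 | 20 566.0 598.0 1337 | 40 565.4 598.0 1494 | 60 564.9 598.0 1711 | -30 580.7 607.4 236 fence 595.5
-10 566.7 606.9 1446 fence 606.8
10 566.3 606.4 1592 fence 606.3
30 565.7 609.8 1777 fence 605.9
50 565.1 605.4 1969 fence 605.3
70 564.6 605.0 1573 fence 604.8
-35.0110478453557
```

Call:
{"op": "arm_command", "data": {
  "motion": [
    {"offset": [0.006,0,0],"spin": 0},
    {"offset": [0.006,0,0],"spin": 0},
    {"offset": [0.006,0,0],"spin": 0},
    {"offset": [0.006,0,0],"spin": 0},
    {"offset": [0.004,0,0],"spin": 0}
  ]
}}

```text
time_s: 29.88
ee_pos: [589.5, -22.6, 0.3]
ee_rot: [-179.9, 0.1, 91.4]
force: [-2.3, -3.8, 1.7]
gripper_width: 0.5
gripper_force: 2.1
```

Call:
{"op": "arm_command", "data": {
  "motion": [
    {"offset": [0.002,0,0],"spin": 0},
    {"offset": [0.001,0,0],"spin": 0},
    {"offset": [0,0,0],"spin": 0}
  ]
}}

```text
time_s: 30.25
ee_pos: [589.9, -19.4, 0.2]
ee_rot: [-180.0, 0.0, 91.4]
force: [-1.5, -3.3, 1.3]
gripper_width: 0.2
gripper_force: 1.3
```

Call:
{"op": "arm_command", "data": {
  "motion": [
    {"offset": [0.002,0,0],"spin": 0},
    {"offset": [0,0,0],"spin": 0}
  ]
}}

```text
time_s: 30.5
ee_pos: [590.0, -17.3, 0.2]
ee_rot: [-180.0, -0.0, 91.4]
force: [-1.1, -2.2, 0.3]
gripper_width: 0.1
gripper_force: 1.2
```

Call:
{"op": "arm_command", "data": {
  "motion": [
    {"offset": [0.002,0,0],"spin": 0},
    {"offset": [0,0,0],"spin": 0}
  ]
}}

```text
time_s: 30.75
ee_pos: [590.3, -15.0, 0.2]
ee_rot: [180.0, -0.0, 91.4]
force: [-1.6, -2.5, 0.3]
gripper_width: 0.3
gripper_force: 0.6
```

Call:
{"op": "arm_command", "data": {
  "motion": [
    {"offset": [0.0015,0,0],"spin": 0},
    {"offset": [0,0,0],"spin": 0}
  ]
}}

```text
time_s: 31.0
ee_pos: [590.6, -13.4, 0.4]
ee_rot: [179.9, -0.0, 91.4]
force: [-0.1, 0.1, -0.0]
gripper_width: 0.6
gripper_force: 0.0
```

Still moving freely, so I'll keep creeping.

Call:
{"op": "arm_command", "data": {
  "motion": [
    {"offset": [0.0015,0,0],"spin": 0},
    {"offset": [0,0,0],"spin": 0}
  ]
}}

```text
time_s: 31.25
ee_pos: [590.5, -12.7, 0.4]
ee_rot: [179.9, 0.0, 91.4]
force: [1.5, -2.7, -0.2]
gripper_width: 0.7
gripper_force: 1.2
```

Call:
{"op": "arm_command", "data": {
  "motion": [
    {"offset": [0.0015,0,0],"spin": 0},
    {"offset": [0,0,0],"spin": 0}
  ]
}}

```text
time_s: 31.5
ee_pos: [590.4, -12.6, 0.4]
ee_rot: [179.9, 0.2, 91.4]
force: [0.4, -8.0, 0.0]
gripper_width: 0.4
gripper_force: 3.6
```

Call:
{"op": "arm_command", "data": {
  "motion": [
    {"offset": [0.0015,0,0],"spin": 0},
    {"offset": [0,0,0],"spin": 0}
  ]
}}

```text
time_s: 31.75
ee_pos: [590.5, -12.5, 0.5]
ee_rot: [179.9, 0.3, 91.5]
force: [-0.5, -11.7, 0.1]
gripper_width: 0.2
gripper_force: 5.8
```

Contact felt at 12 N with no further travel. I'll back off and check.

Call:
{"op": "arm_command", "data": {
  "motion": [
    {"offset": [-0.012,0,0],"spin": 0},
    {"offset": [-0.015,-0.01,0],"spin": 0},
    {"offset": [0,-0.045,-0.03],"spin": 0},
    {"offset": [0.03,-0.03,-0.06],"spin": 0},
    {"offset": [0.05,0,-0.06],"spin": 0}
  ]
}}

```text
time_s: 32.38
ee_pos: [505.4, 26.6, 130.3]
ee_rot: [-179.9, -0.0, 91.2]
force: [2.2, 0.7, -0.4]
gripper_width: 0.2
gripper_force: 0.0
```

Call:
{"op": "arm_command", "data": {
  "motion": [
    {"offset": [0.05,0,0],"spin": 0},
    {"offset": [0.05,0,0],"spin": 0},
    {"offset": [0,0,0],"spin": 0},
    {"offset": [0,0,0],"spin": 0}
  ]
}}

```text
time_s: 32.88
ee_pos: [505.4, 126.5, 129.0]
ee_rot: [-179.9, 0.0, 91.4]
force: [0.0, 0.0, -1.4]
gripper_width: 0.2
gripper_force: 0.0
```

```bash
python3 look.py f1 long_stop short_stop long_screw_axis; python3 fit.py f1; python3 - <<'E'
from cloud import *
P=cloud('f1').reshape(-1,3)
s=P[(P[:,2]>41)&(P[:,2]<50)&(P[:,0]>545)&(P[:,0]<610)&(P[:,1]>-60)&(P[:,1]<204)]
for y in range(90,210,10):
    t=s[abs(s[:,1]-y)<4]
    f=P[(P[:,2]>50)&(P[:,2]<62)&(P[:,0]>590)&(P[:,0]<615)&(abs(P[:,1]-y)<4)]
    if len(t): print(y,t[:,0].min().round(1),t[:,0].max().round(1),len(t),'fence',np.median(f[:,0]).round(1) if len(f) else '')
e=s[(s[:,0]<575)]; print('stick end y',np.percentile(e[:,1],99.5))
h=P[(P[:,2]>30)&(P[:,2]<43)&(P[:,0]>578)&(P[:,0]<593)&(P[:,1]>198)&(P[:,1]<215)]; print('head',len(h),h.min(0) if len(h) else '')
for a,b in((100,160),(195,260)):
    t=P[(P[:,2]>84)&(P[:,2]<92)&(P[:,0]>575)&(P[:,0]<630)&(P[:,1]>a)&(P[:,1]<b)]; print('carriage',t.min(0).round(1),t.max(0).round(1))
t=P[(P[:,2]>124)&(P[:,2]<145)&(P[:,0]>565)&(P[:,0]<610)&(P[:,1]>100)&(P[:,1]<160)]; print('short flag',t.min(0).round(1),t.max(0).round(1))
E
```

```text
32.875 [505.4 126.5 129. ] [-1.7994e+02  3.0000e-02  9.1390e+01] [ 0.   0.  -1.4] 0.24444203692527727
long_stop [367.   75.3] 0.58 [583.9 229.4  88.8]
short_stop [361.  199.6] 0.78 [580.  139.5 117. ]
long_screw_axis [348.9  98.4] 0.78 [586.7 215.6  37.1]
fence 876 dx/dy -0.0160 dx/dz 0.0078 x at y230,z40 600.2410878345553
flag 359 dx/dy -0.0244 dx/dz 0.0010 x at y230,z40 576.6719238131535
26 67 [576.1 214.3  26.1] [583.8 250.4  34. ] [576.4 576.7]
34 515 [565.2 200.   34. ] [591.9 255.4  50. ] [574.5 581. ]
50 102 [576.1 216.3  50.2] [581.6 241.9  59.9] [576.4 576.7]
60 140 [576.1 216.5  60.1] [580.3 244.4  71.8] [576.4 576.7]
72 113 [576.2 210.6  72. ] [579.3 248.7  76. ] [576.6 577.2]
76 248 [576.4 208.8  76. ] [589.6 248.7  84. ] [577.2 578.3]
84 993 [576.9 209.6  84. ] [592.  249.2  90. ] [579.4 584.4]
90 563.9 601.2 56 fence 
100 563.7 589.1 195 fence 
110 563.2 591.1 223 fence 
120 563.1 591.0 224 fence 
130 563.0 590.4 220 fence 
140 562.7 603.1 249 fence 602.8
150 562.4 602.8 355 fence 602.6
160 562.1 603.0 366 fence 602.4
170 561.7 602.4 377 fence 602.1
180 561.6 602.3 389 fence 601.9
190 561.4 602.1 394 fence 601.6
200 561.2 601.8 412 fence 601.5
stick end y 203.60751183539796
head 123 [580.48965635 204.98311329  33.7948435 ]
carriage [578.  107.3  84. ] [621.9 147.2  92. ]
carriage [576.9 209.6  84. ] [627.1 249.7  91.7]
short flag [574.3 105.6 124. ] [594.9 152.3 140.7]
```

View pics/f1.png

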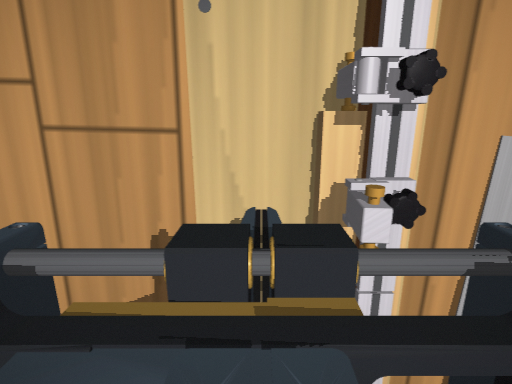

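The picture shows the flag hanging vertical at (370,75), the stick along the fence with its end on the screw head at (349,105), and the short flag still up at (370,210).

```bash
python3 -c "
from workcell import env
print(env.job_done())"
```

```text
the job is handed in; nothing more can be done
None
```

The job is handed in: the long stop's flag is fully down, and the stick lies flat and flush on the fence, butted against that stop's screw head at about 12 N and let go. The stops stayed where they were and the short flag is still up, but early on my finger pressed on the long flag's end with about 50 N (the 40 N limit is for arm and gripper body).

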